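Set a flat bar to the scribed line and clamp it

TASK

Set the flat bar up for drilling: slide it, without lifting it, along the board to the left until its plain left end is level with the long scribed line, lying square against the fence. Then swing the toggle clamp down so that its pad sits on the bar and holds it there. Leave the other things on the cart where they are.

Things in the scene. Friction and masses are not known exactly. Their poses are not given: they have to be found in the camera images.
- setting_board: Dark steel board 90 (x) x 420 (y) x 22.5 mm, fixed. Origin: centre of its underside; x away from the robot to the fence, y along it to the left. Fence along the far edge, 8 mm thick, 14 mm above the board's top, face at x = +37 mm (bar home: bar origin x = +15). The ticks along its near edge do not matter. A toggle clamp stands behind the fence, its arm reaching over it at y = +70 mm.
- scribed_line: The long light line scribed across the board's top from the fence towards the front edge, 74 mm long, 1.6 mm wide, at board y 100 to 150 mm (varies). Origin on the line, on the board's top; x along the line, y to the left across it, like the board's. Only a mark: nothing stops the bar there.
- flat_bar: Loose aluminium flat bar 44 (x) x 180 (y) x 10 mm, about 0.2 kg, lying lengthwise on the board, at first some mm off the fence, slightly turned, to the right of the line. Two 9 mm holes near its right end. Origin: centre of its underside; y along its length to the plain left end.
- bar_lead (a point): Middle of the bar's plain left end face (bar y = +90 mm, half way up), the edge that must meet the line.
- bar_tail (a point): Middle of the bar's right end face (bar y = -90 mm, half way up), where it is best pushed, with fingertips about half way up the 10 mm end.
- bar_clamp_handle (a joint): Clamp angle, rad: 0 = arm level, grows as the arm lifts (at first 0.5 to 0.8). With the bar under the pad it stops at about 0.13. Friction (0.15 N m) holds it at any angle. Arm and red handle (21 mm thick, top 108 mm from the hinge) are one rigid link; the handle leans away from the robot when the arm is up. Press the arm down or pull the handle to the robot to close.
- clamp_tip (a point): Middle of the top of the clamp arm (10 mm wide, 12 mm deep), straight above the 18 mm wide round pad, 81 mm from the hinge; the arm ends 10 mm beyond it. The pad's underside is 43 mm below this point.
- clamp_hinge (a point): Hinge of the clamp arm, on the clamp's centre line, 60 mm above the cart's top, on the board at x = +96 mm, y = +70 mm. The hinge's axis is level, along the board's y.
- alu_block: Bystander: milled aluminium block 32 x 52 x 24 mm behind the board, right of the clamp; leave alone. Origin at the centre of its underside.
- collet: Bystander: light grey steel collet, 39 mm across, 46 mm high, standing behind the board near its right end; leave alone. Origin at the centre of its underside.
- vee_block: Bystander: grey vee block 45 x 44 x 32 mm behind the board, left of the clamp; leave alone. Origin at the centre of its underside.
- driver: Bystander: screwdriver with a wooden handle, 23 x 186 x 23 mm, lying in front of the board; leave alone. Origin at the centre of its underside.
- nut: Bystander: black hexagon nut 33 x 38 x 20 mm, lying in front of the board near its right end; leave alone. Origin at the centre of its underside.

How it is judged:
By the outcome, as a careful person would: the job done as asked, in the order asked, and still so for the second after the job is handed in, with the robot touching nothing.
It also fails if it takes over 48 s, if anything falls off the work surface, if the arm or the gripper's body presses on something with over 40 N, if the wrist force passes 120 N, or if a joint passes its speed limit or range.

ROBOT

A 6-joint arm with a two-finger parallel gripper is mounted at the origin on a cart in front of the work surface, level with it; the furniture and walls round the work are solid. World frame = base frame: x ahead of the robot, y to its left, z up, the work surface at z = 0. Lengths are in m, angles in rad, forces in N, time in s.
With the tool pointing down it reaches from about 0.25 to 0.725 m from the base axis. Payload 4 kg.
Tool frame: the origin (TCP) lies at the very end of the fingers, on their centre line; the grasp point (between the pads) lies 19 mm behind it; y points along the fingers, z is the direction in which the jaws open and shut, and the axes are right-handed (so a half turn about y gives the same grasp; the last joint's range is limited). The gripper opens to 85 mm and grips with 20 to 120 N. Pads are 22 mm wide; open, the fingers measure 114 mm over their backs; the gripper's body (76 mm by 85 mm) begins 54 mm behind the grasp point. The pads swing forward as they close: fully open they stand 13 mm farther back than shut.
Start: joints at [1.315, 0.241, 0.005, 1.335, 0, 1.571], TCP at [0.127, 0.484, 0.231] pointing down, gripper open.
Joint ranges: [-2.72, 2.72], [-1.05, 1.87], [-1.09, 1.28], [-1.99, 2.15], [-1.42, 1.44], [-3.14, 3.14]. Speed limits (rad/s): [2.79, 2.79, 3.14, 3.14, 3.14, 3.14].

INTERFACE

Orientations are given as a unit quaternion [x, y, z, w].
In Python, from workcell import bot gives the robot as it stands. The module is installed in compiled form; this text tells all that it offers.
- The arm moves only by the tool move_arm, never from a script. Its argument "increments" is a list of rows, each an object with "grip": the closure, from 0 (fully open) to 1 (shut); "linear": the shift along the tool's x, y, z scaled (see below), a list of three; "twist": the turn about the tool's y scaled (see below). A call has exactly 5 rows; each row shifts and turns the pose as measured when the row begins, along the tool's axes as they then stand; what a row does not reach is not made up. The controller multiplies each number of a shift by 0.2 m and each number of a turn by 2 rad. A row lasts 1/10 s, in which the tool goes at most 50 mm and 8.59 degrees, less where a joint would pass 70% of its speed; a pose out of reach is approached as far as the arm can. A call with a number of a shift or a turn outside -1 to 1 is refused whole. A call with a gripper value outside its range is refused whole. The fingers move at their own pace and stop on an object; the grip force is fixed at half the most. Time passes only in rows, so rows that do not move let the fingers close, or fill a call up. It gives the time, the measured TCP pose, the force and the opening at its end, in the units of the state.
- bot.get_obs(): the state, without advancing time (a new reading comes with each control period).
- bot.camera(name): name is "scene" or "top"; returns (picture, depth): 400x640x3 uint8, blue, green, red; 400x640 float32, m along the optical axis (not along the pixel's ray), 0 where there is no reading.
- bot.camera_params(name): a dict with "camera_matrix" (3x3 intrinsics, pixels), "rvec" (rotation vector, rad) and "tvec" (3), from world to camera coordinates, as OpenCV has them. Camera axes: x right, y down, z forward; pixel columns grow to the right and rows downward; lengths in m; the calibration is good to about 2 mm. A picture is of the moment at which its call begins. camera_params takes no time and is no camera call.
- bot.job_done(): hands the job in, once; it reports no verdict.
The state is a dict: "clock": time; "joint_pos": joint angles; "joint_vel": joint speeds; "tau": joint torques, N m; "eef_pos": TCP position; "tool_rot": TCP orientation; "ft_force": force on the tool from outside, world axes, zero at the start; "ft_torque": the same for the moment, N m; "grip_width": finger opening in m.
Only numpy, scipy, OpenCV 4.12 (cv2) and the standard library are available. Lean on these libraries where they do the work, as an engineer would, in place of code of your own. Each camera call takes 0.05 s, during which the arm holds its last target. There are 200 camera calls.

## Working session

There is one attempt and no reset: what is moved stays moved. The work goes in short steps, Python scripts to look and compute and a tool call to move; the robot and the scene stay as the last step left them, time stands still between calls to the robot, and variables do not carry over. Pictures are saved under pics/ and viewed, about 8 in all and at most 12, crops included, and the job is handed in when it is done.

Besides the shell and the picture viewer there is one more tool, called as name(argument=value, ...), one argument or row to a line, values as JSON. move_arm: Moves the arm, as the interface text tells. Its arguments: {"type":"object","properties":{"increments":{"type":"array"}},"required":["increments"]}

```bash
mkdir -p pics; cat > h.py <<'E'
import numpy as np, cv2
from workcell import bot
from scipy.spatial.transform import Rotation as R
def cam(n):
    p=bot.camera_params(n);K=np.array(p["camera_matrix"]);Rm=cv2.Rodrigues(np.array(p["rvec"],float))[0];t=np.array(p["tvec"],float).ravel()
    return K,Rm,t
def ray(n,u,v,z):
    K,Rm,t=cam(n);c=-Rm.T@t;d=Rm.T@np.linalg.inv(K)@[u,v,1];return c+d*(z-c[2])/d[2]
def proj(n,P):
    K,Rm,t=cam(n);q=K@(Rm@np.array(P,float)+t);return q[:2]/q[2]
E
python3 - <<'E'
from h import *
for n in("scene","top"):
    p,d=bot.camera(n);cv2.imwrite(f"pics/{n}0.png",p);np.save(f"pics/{n}0d.npy",d)
    K,Rm,t=cam(n);print(n,K[0,0],-Rm.T@t,Rm.round(2).tolist())
o=bot.get_obs();print(o);print(R.from_quat(o["tool_rot"]).as_matrix().round(3))
E
```

```text
scene 449.27757264311197 [-0.03657605 -0.60276379  0.75514062] [[0.75, -0.67, -0.02], [-0.43, -0.46, -0.78], [0.51, 0.59, -0.63]]
top 467.7325362879002 [0.33835934 0.03792829 0.95954205] [[-0.01, -1.0, -0.0], [-0.98, 0.01, -0.2], [0.2, -0.0, -0.98]]
{'clock': 0.1, 'joint_pos': array([1.31501447e+00, 2.41377452e-01, 3.86651989e-03, 1.33522700e+00,
       3.93750001e-06, 1.57081305e+00]), 'joint_vel': array([ 0.00052499, -0.00145467,  0.00286725, -0.0020155 ,  0.00128839,
       -0.0013383 ]), 'tau': array([ 5.91209778e-05, -3.73137903e+01,  2.53010541e+01,  1.08832429e-02,
        1.04121733e-05,  2.60455124e-05]), 'eef_pos': array([0.12635473, 0.48317847, 0.230485  ]), 'tool_rot': array([ 0.7020115 , -0.09028097,  0.09010312, -0.70065014]), 'ft_force': array([ 0.6673182 , -0.52954407,  0.35868696]), 'ft_torque': array([-0.01996545, -0.00540824, -0.02625106]), 'grip_width': 0.08526904614929533}
[[ 0.967 -0.     0.253]
 [-0.253 -0.002  0.967]
 [-0.    -1.    -0.002]]
```

View pics/top0.png

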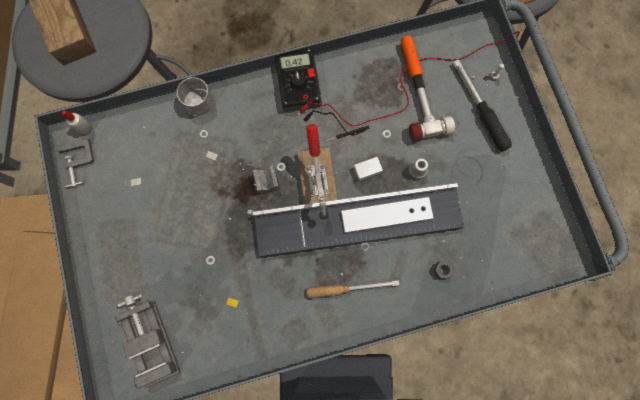

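View pics/scene0.png

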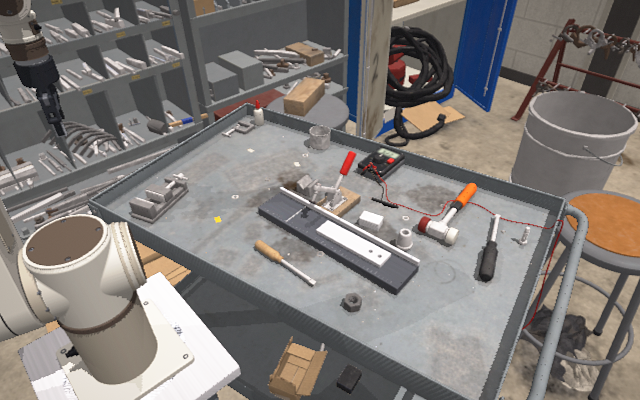

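The top view shows the board from (250,215) to (462,225), the bar from (342,210) to (433,220), the line near (303,233), the clamp arm tip near (322,215) and the red handle near (313,140). Next I measure them.

```bash
python3 - <<'E'
from h import *
p=cv2.imread("pics/top0.png");g=cv2.cvtColor(p,cv2.COLOR_BGR2GRAY)
# bar
m=np.zeros_like(g);m[190:240,330:445]=(g[190:240,330:445]>150)*255
n,l,s,c=cv2.connectedComponentsWithStats(m)
for i in range(1,n):
    if s[i,4]>30: print(i,s[i],c[i])
i=[i for i in range(1,n) if s[i,4]>800][0] if any(s[1:,4]>800) else 1
cn=max(cv2.findContours((l==i).astype(np.uint8),cv2.RETR_EXTERNAL,cv2.CHAIN_APPROX_NONE)[0],key=len)
r=cv2.minAreaRect(cn);b=cv2.boxPoints(r);print(b)
W=np.array([ray("top",u,v,.0325) for u,v in b]);print(W.round(4))
print("ctr",W.mean(0), [np.linalg.norm(W[k]-W[k-1]) for k in range(4)])
crop=cv2.resize(p[110:265,240:470],None,fx=3.4,fy=3.4,interpolation=cv2.INTER_CUBIC);cv2.imwrite("pics/c1.png",crop)
q=cv2.imread("pics/scene0.png");cv2.imwrite("pics/c2.png",cv2.resize(q[140:295,250:425],None,fx=3.8,fy=3.8,interpolation=cv2.INTER_CUBIC))
E
```

```text
1 [330 190 100  15 336] [374.89285714 195.97916667]
2 [ 341  197   93   35 1933] [386.36523539 214.17899638]
[[340.87305 210.202  ]
 [429.67102 196.07504]
 [433.14105 217.88663]
 [344.34308 232.01358]]
[[ 0.5205  0.0006  0.0325]
 [ 0.5478 -0.1804  0.0325]
 [ 0.5028 -0.1848  0.0325]
 [ 0.476  -0.0055  0.0325]]
ctr [ 0.51177541 -0.0925402   0.0325    ] [np.float64(0.0449601448570187), np.float64(0.18306821015064076), np.float64(0.04529689589721172), np.float64(0.1813027890642526)]
```

View pics/c1.png

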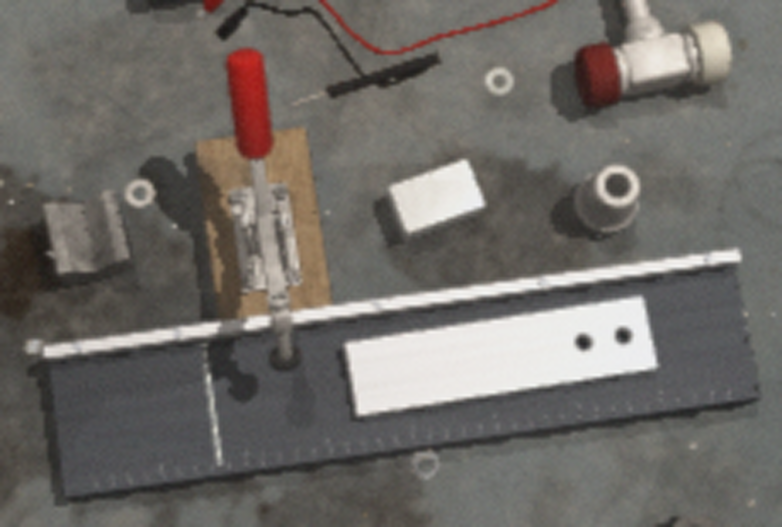

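View pics/c2.png

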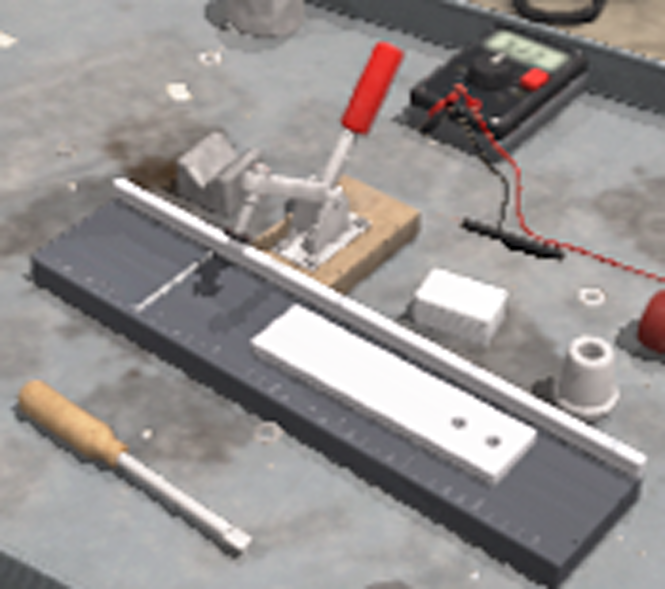

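```bash
python3 - <<'E'
from h import *
p=cv2.imread("pics/top0.png");g=cv2.cvtColor(p,cv2.COLOR_BGR2GRAY).astype(float);hsv=cv2.cvtColor(p,cv2.COLOR_BGR2HSV)
# fence bottom(front top) edge: per column, strongest bright->dark going down near expected line
pts=[];fr=[]
for u in list(range(258,300))+list(range(345,455)):
    v0=110+(350-(93/698)*((u-240)*3.4-42))/3.4
    v=np.arange(int(v0)-4,int(v0)+8)
    d=g[v,u]-g[v+1,u];k=d.argmax()
    if d[k]>30: pts.append(ray("top",u,v[k]+.5,.0365))
for u in range(262,458):
    v0=110+(497-(97/696)*((u-240)*3.4-62))/3.4
    v=np.arange(int(v0)-5,int(v0)+6);d=g[v+1,u]-g[v,u];k=d.argmax()
    if d[k]>10: fr.append(ray("top",u,v[k]+.5,.0225))
def fit(P):
    P=np.array(P)[:,:2].astype(np.float32);l=cv2.fitLine(P,cv2.DIST_HUBER,0,.01,.01).ravel()
    if l[1]<0:l[:2]*=-1
    return l,len(P)
lf,nf=fit(pts);lr,nr=fit(fr);print("fence",lf,nf,"front",lr,nr)
for l in(lf,lr):print(np.degrees(np.arctan2(-l[0],l[1])))
yv=lf[:2].astype(float);xv=np.array([yv[1],-yv[0]])
print("front-to-face (82 exp)",(lf[2:]-lr[2:])@xv)
# ends of board top by dark->grey along the middle: crop coords of corners
for n,(a,b,z) in dict(FL=(64,497,.0225),FR=(758,399,.0225),BLf=(42,355,.0365),BRf=(741,263,.0365),line1=(206,345,.0225),line2=(219,464,.0225),tip=(285,345,.105),hnd=(243,52,.15)).items():
    w=ray("top",a/3.4+240,b/3.4+110,z)[:2];print(n,w.round(4),"along",w@yv,"from face",(w-lf[2:])@xv)
b=np.array([[.5205,.0006],[.5478,-.1804],[.5028,-.1848],[.476,-.0055]])
for w in b:print("bar along",w@yv,"from face",(w-lf[2:])@xv)
# line subpixel
L=[]
for v in range(215,246):
    u0=240+(206+13*((v-110)*3.4-345)/119)/3.4;u=np.arange(int(u0)-4,int(u0)+6);w=np.clip(g[v,u]-np.median(g[v,u])-12,0,None)
    if w.sum()>20:L.append(ray("top",(w*u).sum()/w.sum(),v,.0225))
L=np.array(L);print("line along",np.median(L[:,:2]@yv),(L[:,:2]@yv).std(),len(L))
np.savez("board.npz",yv=yv,xv=xv,f0=lf[2:].astype(float))
E
```

```text
fence [-0.13155536  0.9913088   0.54248667 -0.05104768] 152 front [-0.13155182  0.9913093   0.4534859  -0.03641067] 196
7.5594797
7.5592747
front-to-face (82 exp) 0.08630166139230161
FL [0.4305 0.1661] along 0.10802102302906724 from face -0.0824316308109343
FR [ 0.4844 -0.2465] along -0.3080602608499982 from face -0.08328403107896312
BLf [0.513  0.1786] along 0.10957410313839844 from face 0.0010265406597024386
BRf [ 0.5645 -0.2379] along -0.3101317058761719 from face -0.0027865647920660916
line1 [0.5207 0.0825] along 0.013228989065882452 from face -0.003997068248294547
line2 [0.449  0.0748] along 0.015112039196519298 from face -0.07610101770071984
tip [0.5042 0.0353] along -0.03134440823052608 from face -0.02658082185088068
hnd [0.6566 0.0563] along -0.030562884522261323 from face 0.12724130780945472
bar along -0.06787978143543005 from face -0.015001048098923052
bar along -0.25089813716709614 from face -0.011749838431598042
bar along -0.24933990456461907 from face -0.0569375784058583
bar along -0.06807255148887634 from face -0.059916777787031
line along 0.015432394407712324 0.000749715162243014 31
```

move_arm(
  increments=[
    {"grip": 1,"linear": [0.0,0,-0.23],"twist": -0.065},
    {"grip": 1,"linear": [0.03,0,-0.23],"twist": -0.065},
    {"grip": 1,"linear": [0.06,0,-0.23],"twist": -0.065},
    {"grip": 1,"linear": [0.08,0,-0.23],"twist": 0},
    {"grip": 1,"linear": [0.08,0,-0.23],"twist": 0},
  ],
)

```text
clock: 0.6
eef_pos: [0.1715, 0.257, 0.2257]
tool_rot: [0.708, 0.056, -0.058, -0.701]
ft_force: [1.5, -0.1, 0.3]
grip_width: 0.0123
```

```bash
cat > st.py <<'E'
import sys
from h import *
b=np.load("board.npz");yv,xv,f0=b["yv"],b["xv"],b["f0"]
o=bot.get_obs();P=np.array(o["eef_pos"]);M=R.from_quat(o["tool_rot"]).as_matrix()
print("t",o["clock"],"pos",P.round(4),"along %.4f face %.4f"%(P[:2]@yv,(P[:2]-f0)@xv),"F",np.round(o["ft_force"],1),"w",round(o["grip_width"],4),"q",np.round(o["joint_pos"],2))
print("yaw err",np.arctan2(M[1,2],M[0,2])-np.arctan2(yv[1],yv[0]), "ydown",M[:,1].round(3))
if len(sys.argv)>3:
    a,x,z=map(float,sys.argv[1:4]);T=np.r_[f0+(a-f0@yv)*yv+x*xv,z]
    print("need scaled",(M.T@(T-P)/.2).round(3))
E
python3 st.py -0.16 -0.088 0.20
```

```text
t 0.6 pos [0.1715 0.257  0.2257] along 0.2322 face -0.3272 F [ 1.5 -0.1  0.3] w 0.0123 q [ 0.99 -0.13 -0.41  1.3  -0.    0.82]
yaw err 0.02978144579116715 ydown [-0.003 -0.01  -1.   ]
need scaled [ 1.138  0.141 -1.995]
```

move_arm(
  increments=[
    {"grip": 1,"linear": [0.12,0,-0.2],"twist": 0.007},
    {"grip": 1,"linear": [0.12,0,-0.2],"twist": 0.007},
    {"grip": 1,"linear": [0.12,0,-0.2],"twist": 0},
    {"grip": 1,"linear": [0.12,0,-0.2],"twist": 0},
    {"grip": 1,"linear": [0.12,0,-0.2],"twist": 0},
  ],
)

```text
clock: 1.1
eef_pos: [0.3201, 0.0671, 0.2268]
tool_rot: [0.708, 0.048, -0.049, -0.703]
ft_force: [1.2, 1.7, 0.1]
grip_width: -0.0003
```

move_arm(
  increments=[
    {"grip": 1,"linear": [0.12,0,-0.2],"twist": 0},
    {"grip": 1,"linear": [0.12,0,-0.2],"twist": 0},
    {"grip": 1,"linear": [0.12,0,-0.2],"twist": 0},
    {"grip": 1,"linear": [0.1,0,-0.15],"twist": 0},
    {"grip": 1,"linear": [0,0,0],"twist": 0},
  ],
)

```text
clock: 1.6
eef_pos: [0.4366, -0.0809, 0.2263]
tool_rot: [0.708, 0.045, -0.045, -0.703]
ft_force: [-1.7, -0.3, 0.5]
grip_width: 0.0002
```

```bash
python3 st.py -0.16 -0.085 0.06
```

```text
t 1.6 pos [ 0.4366 -0.0809  0.2263] along -0.1376 face -0.1089 F [-1.7 -0.3  0.5] w 0.0002 q [-0.18  0.13 -0.14  1.29 -0.01 -0.31]
yaw err -0.004140179186358006 ydown [-0.    -0.008 -1.   ]
need scaled [ 0.121  0.832 -0.105]
```

move_arm(
  increments=[
    {"grip": 1,"linear": [0.06,0.2,-0.06],"twist": 0},
    {"grip": 1,"linear": [0.05,0.22,-0.04],"twist": 0},
    {"grip": 1,"linear": [0.01,0.22,0],"twist": 0},
    {"grip": 1,"linear": [0,0.19,0],"twist": 0},
    {"grip": 1,"linear": [0,0,0],"twist": 0},
  ],
)

```text
clock: 2.1
eef_pos: [0.4638, -0.0991, 0.0563]
tool_rot: [0.708, 0.045, -0.044, -0.703]
ft_force: [-0.6, -0.8, 0.0]
grip_width: -0.0003
```

```bash
python3 st.py -0.16 -0.085 0.028
```

```text
t 2.1 pos [ 0.4638 -0.0991  0.0563] along -0.1593 face -0.0843 F [-0.6 -0.8  0. ] w -0.0003 q [-0.21  0.34 -0.35  0.87 -0.01 -0.33]
yaw err -0.006208394274819895 ydown [ 0.002 -0.007 -1.   ]
need scaled [-0.003  0.141 -0.003]
```

move_arm(
  increments=[
    {"grip": 1,"linear": [0,0.14,0],"twist": 0},
    {"grip": 1,"linear": [0,0,0],"twist": 0},
    {"grip": 1,"linear": [0.04,0,0],"twist": 0},
    {"grip": 1,"linear": [0.03,0,0],"twist": 0},
    {"grip": 1,"linear": [0,0,0],"twist": 0},
  ],
)

```text
clock: 2.6
eef_pos: [0.4824, -0.0962, 0.0354]
tool_rot: [0.709, 0.048, -0.042, -0.703]
ft_force: [0.0, -0.1, -0.8]
grip_width: 0.0
```

```bash
python3 st.py -0.16 -0.057 0.028
```

```text
t 2.6 pos [ 0.4824 -0.0962  0.0354] along -0.1588 face -0.0655 F [ 0.  -0.1 -0.8] w 0.0 q [-0.19  0.4  -0.33  0.83 -0.01 -0.32]
yaw err -0.0038670882772500192 ydown [ 0.009 -0.008 -1.   ]
need scaled [ 0.042  0.038 -0.005]
```

move_arm(
  increments=[
    {"grip": 1,"linear": [-0.09,0,0],"twist": 0},
    {"grip": 1,"linear": [0,0.02,0],"twist": 0},
    {"grip": 1,"linear": [0,0.02,0],"twist": 0},
    {"grip": 1,"linear": [0,0,0],"twist": 0},
    {"grip": 1,"linear": [0,0,0],"twist": 0},
  ],
)

```text
clock: 3.1
eef_pos: [0.471, -0.0992, 0.0322]
tool_rot: [0.71, 0.053, -0.038, -0.702]
ft_force: [-0.4, -0.2, 0.2]
grip_width: 0.0002
```

```bash
python3 st.py -0.16 -0.057 0.028
```

```text
t 3.1 pos [ 0.471  -0.0992  0.0322] along -0.1603 face -0.0772 F [-0.4 -0.2  0.2] w 0.0002 q [-0.2   0.38 -0.38  0.79 -0.01 -0.33]
yaw err -0.0030480761440419 ydown [ 0.022 -0.01  -1.   ]
need scaled [0.1   0.023 0.002]
```

move_arm(
  increments=[
    {"grip": 1,"linear": [0,0.03,0],"twist": 0},
    {"grip": 1,"linear": [0,0,0],"twist": 0},
    {"grip": 1,"linear": [0.03,0,0],"twist": 0},
    {"grip": 1,"linear": [0.03,0,0],"twist": 0},
    {"grip": 1,"linear": [0.03,0,0],"twist": 0},
  ],
)

```text
clock: 3.6
eef_pos: [0.4887, -0.0968, 0.0254]
tool_rot: [0.71, 0.051, -0.039, -0.702]
ft_force: [-3.4, 0.6, 2.7]
grip_width: -0.0002
```

```bash
python3 st.py -0.16 -0.055 0.028
```

```text
t 3.6 pos [ 0.4887 -0.0968  0.0254] along -0.1603 face -0.0593 F [-3.4  0.6  2.7] w -0.0002 q [-0.19  0.42 -0.34  0.8  -0.01 -0.32]
yaw err -0.0034215532586487907 ydown [ 0.018 -0.01  -1.   ]
need scaled [ 0.022 -0.013  0.001]
```

move_arm(
  increments=[
    {"grip": 1,"linear": [0.02,-0.015,0],"twist": 0},
    {"grip": 1,"linear": [0.02,-0.005,0],"twist": 0},
    {"grip": 1,"linear": [0.02,0,0],"twist": 0},
    {"grip": 1,"linear": [0.02,0,0],"twist": 0},
    {"grip": 1,"linear": [0.02,0,0],"twist": 0},
  ],
)

```text
clock: 4.1
eef_pos: [0.4933, -0.0956, 0.0268]
tool_rot: [0.711, 0.038, -0.051, -0.701]
ft_force: [-10.0, -1.9, 8.8]
grip_width: 0.0
```

```bash
python3 st.py -0.16 -0.055 0.028; python3 - <<'E'
from h import *
p,d=bot.camera("top");cv2.imwrite("pics/t1.png",p);cv2.imwrite("pics/t1c.png",cv2.resize(p[130:265,240:470],None,fx=3.4,fy=3.4,interpolation=cv2.INTER_CUBIC))
E
```

```text
t 4.1 pos [ 0.4933 -0.0956  0.0268] along -0.1596 face -0.0546 F [-10.   -1.9   8.8] w 0.0 q [-0.18  0.44 -0.29  0.85 -0.02 -0.31]
yaw err -0.005486795592577476 ydown [-0.017 -0.015 -1.   ]
need scaled [-0.002 -0.006 -0.002]
```

View pics/t1c.png

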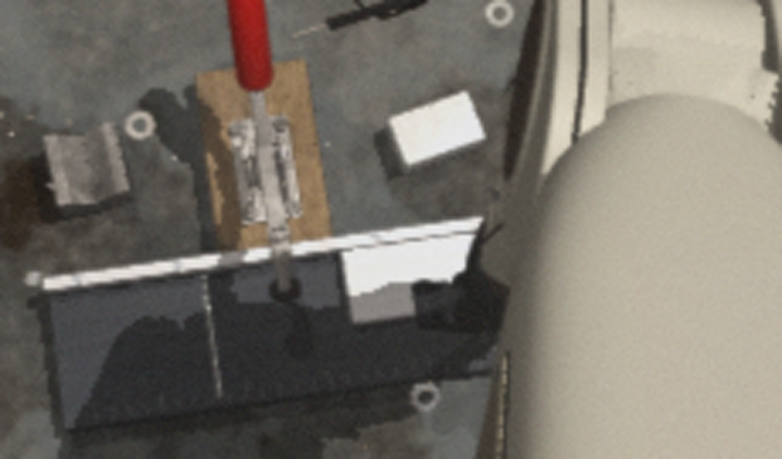

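The bar now appears to lie against the fence, with its left end near (345,285) in the crop. Next is the tail.

move_arm(
  increments=[
    {"grip": 1,"linear": [-0.1,0,0],"twist": 0},
    {"grip": 1,"linear": [-0.02,-0.15,0],"twist": 0},
    {"grip": 1,"linear": [0,-0.15,-0.1],"twist": 0},
    {"grip": 1,"linear": [0.1,0,-0.22],"twist": 0},
    {"grip": 1,"linear": [0.1,0,-0.22],"twist": 0},
  ],
)

```text
clock: 4.65
eef_pos: [0.5233, -0.1971, 0.0906]
tool_rot: [0.71, 0.041, -0.055, -0.701]
ft_force: [1.2, 0.3, 0.3]
grip_width: -0.0
```

```bash
python3 st.py -0.285 -0.022 0.028
```

```text
t 4.65 pos [ 0.5233 -0.1971  0.0906] along -0.2643 face -0.0382 F [1.2 0.3 0.3] w -0.0 q [-0.35  0.46 -0.05  1.07 -0.02 -0.49]
yaw err 0.0033676716035362375 ydown [-0.019 -0.013 -1.   ]
need scaled [ 0.087  0.313 -0.101]
```

move_arm(
  increments=[
    {"grip": 1,"linear": [0.05,0,-0.06],"twist": 0},
    {"grip": 1,"linear": [0.02,0.07,-0.02],"twist": 0},
    {"grip": 1,"linear": [0,0.1,0],"twist": 0},
    {"grip": 1,"linear": [0,0.06,0],"twist": 0},
    {"grip": 1,"linear": [0,0,0],"twist": 0},
  ],
)

```text
clock: 5.15
eef_pos: [0.5459, -0.2176, 0.0433]
tool_rot: [0.711, 0.043, -0.049, -0.7]
ft_force: [-0.4, -0.3, -0.5]
grip_width: -0.0
```

```bash
python3 st.py -0.285 -0.022 0.028
```

```text
t 5.15 pos [ 0.5459 -0.2176  0.0433] along -0.2875 face -0.0185 F [-0.4 -0.3 -0.5] w -0.0 q [-0.37  0.55 -0.04  0.98 -0.02 -0.5 ]
yaw err -0.0013265359936600607 ydown [-0.008 -0.017 -1.   ]
need scaled [-0.017  0.077  0.014]
```

move_arm(
  increments=[
    {"grip": 1,"linear": [-0.01,0.04,0],"twist": 0},
    {"grip": 1,"linear": [-0.01,0.03,0],"twist": 0},
    {"grip": 1,"linear": [0,0.015,0],"twist": 0},
    {"grip": 1,"linear": [0,0,0],"twist": 0},
    {"grip": 1,"linear": [0,0,0],"twist": 0},
  ],
)

```text
clock: 5.65
eef_pos: [0.5408, -0.2164, 0.0254]
tool_rot: [0.711, 0.043, -0.05, -0.7]
ft_force: [-0.3, 0.4, 0.2]
grip_width: -0.0001
```

```bash
python3 st.py -0.18 -0.022 0.028
```

```text
t 5.65 pos [ 0.5408 -0.2164  0.0254] along -0.2857 face -0.0234 F [-0.3  0.4  0.2] w -0.0001 q [-0.37  0.57 -0.07  0.93 -0.02 -0.5 ]
yaw err 0.0011284444811618943 ydown [-0.009 -0.016 -1.   ]
need scaled [ 0.007 -0.021  0.528]
```

move_arm(
  increments=[
    {"grip": 1,"linear": [0,-0.013,0.03],"twist": 0},
    {"grip": 1,"linear": [0,0,0.05],"twist": 0},
    {"grip": 1,"linear": [0,0,0.06],"twist": 0},
    {"grip": 1,"linear": [0,0,0.06],"twist": 0},
    {"grip": 1,"linear": [0,0,0.05],"twist": 0},
  ],
)

```text
clock: 6.15
eef_pos: [0.535, -0.1647, 0.0292]
tool_rot: [0.712, 0.044, -0.049, -0.699]
ft_force: [0.3, -1.5, -0.5]
grip_width: 0.0001
```

```bash
python3 st.py -0.18 -0.022 0.028
```

```text
t 6.15 pos [ 0.535  -0.1647  0.0292] along -0.2336 face -0.0223 F [ 0.3 -1.5 -0.5] w 0.0001 q [-0.29  0.52 -0.14  0.91 -0.02 -0.42]
yaw err -0.0006237209007855515 ydown [-0.005 -0.019 -1.   ]
need scaled [0.002 0.001 0.268]
```

move_arm(
  increments=[
    {"grip": 1,"linear": [0,0,0.05],"twist": 0},
    {"grip": 1,"linear": [0,0,0.05],"twist": 0},
    {"grip": 1,"linear": [0,0,0.05],"twist": 0},
    {"grip": 1,"linear": [0,0,0.04],"twist": 0},
    {"grip": 1,"linear": [0,0,0.02],"twist": 0},
  ],
)

```text
clock: 6.65
eef_pos: [0.529, -0.1193, 0.0292]
tool_rot: [0.713, 0.045, -0.049, -0.698]
ft_force: [-0.1, -1.9, 0.5]
grip_width: -0.0004
```

```bash
python3 st.py -0.18 -0.022 0.028; cat > bar.py <<'E'
import sys
from h import *
n=sys.argv[1]
b=np.load("board.npz");yv,xv,f0=b["yv"],b["xv"],b["f0"]
p,d=bot.camera("top");cv2.imwrite(f"pics/{n}.png",p);g=cv2.cvtColor(p,cv2.COLOR_BGR2GRAY).astype(np.float32)
# rectify in board coordinates at a height: sample profile along board y at given face offsets
def prof(x,z,lo,hi,step=.0002):
    a=np.arange(lo,hi,step);px=np.array([proj("top",np.r_[f0+(t-f0@yv)*yv+x*xv,z]) for t in a],np.float32)
    return a,cv2.remap(g,px[:,0].reshape(1,-1),px[:,1].reshape(1,-1),cv2.INTER_LINEAR).ravel()
for x in (-.012,-.018,-.026,-.034,-.040):
    a,s=prof(x,.0325,-.06,.03);k=np.gradient(cv2.GaussianBlur(s.reshape(1,-1),(0,0),4).ravel());i=k.argmin();print("x",x,"lead@top z %.4f"%a[i],"step",round(k[i],2))
for x in (-.052,-.058,-.064,-.070):
    a,s=prof(x,.0225,-.0,.03);s=cv2.GaussianBlur(s.reshape(1,-1),(0,0),4).ravel();i=s.argmax();print("x",x,"line %.4f"%a[i],s[i]-np.median(s))
cv2.imwrite(f"pics/{n}c.png",cv2.resize(p[180:255,250:380],None,fx=6,fy=6,interpolation=cv2.INTER_CUBIC))
E
python3 bar.py t2
```

```text
t 6.65 pos [ 0.529  -0.1193  0.0292] along -0.1879 face -0.0223 F [-0.1 -1.9  0.5] w -0.0004 q [-0.21  0.49 -0.19  0.89 -0.02 -0.34]
yaw err 0.0008868228718041937 ydown [-0.005 -0.022 -1.   ]
need scaled [0.002 0.005 0.039]
x -0.012 lead@top z -0.0020 step -3.76
x -0.018 lead@top z -0.0416 step -4.07
x -0.026 lead@top z -0.0022 step -3.91
x -0.034 lead@top z -0.0012 step -4.0
x -0.04 lead@top z -0.0020 step -3.91
x -0.052 line 0.0150 35.1321
x -0.058 line 0.0154 33.70639
x -0.064 line 0.0152 28.975456
x -0.07 line 0.0152 41.6929
```

View pics/t2c.png

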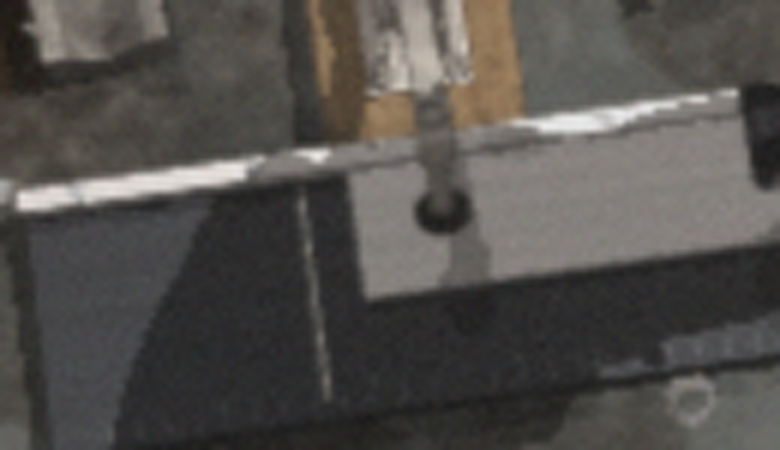

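The crop shows the bar's end at about x=355 px, square to the fence, and the line at x=310 px, so about 17 mm remain.

move_arm(
  increments=[
    {"grip": 1,"linear": [0,0,0.03],"twist": 0},
    {"grip": 1,"linear": [0,0,0.03],"twist": 0},
    {"grip": 1,"linear": [0,0,0.015],"twist": 0},
    {"grip": 1,"linear": [0,0,0],"twist": 0},
    {"grip": 1,"linear": [0,0,0],"twist": 0},
  ],
)

```text
clock: 7.2
eef_pos: [0.527, -0.1037, 0.029]
tool_rot: [0.714, 0.044, -0.049, -0.697]
ft_force: [-0.7, -3.3, 1.0]
grip_width: -0.0002
```

```bash
python3 st.py -0.1708 -0.022 0.028;python3 bar.py t3
```

```text
t 7.2 pos [ 0.527  -0.1037  0.029 ] along -0.1721 face -0.0223 F [-0.7 -3.3  1. ] w -0.0002 q [-0.18  0.49 -0.2   0.88 -0.02 -0.31]
yaw err 0.0001612444987202366 ydown [-0.005 -0.023 -1.   ]
need scaled [0.001 0.005 0.007]
x -0.012 lead@top z 0.0160 step -3.77
x -0.018 lead@top z -0.0414 step -4.02
x -0.026 lead@top z 0.0160 step -4.23
x -0.034 lead@top z 0.0160 step -3.37
x -0.04 lead@top z 0.0158 step -3.75
x -0.052 line 0.0150 34.17067
x -0.058 line 0.0154 31.992607
x -0.064 line 0.0152 30.630604
x -0.07 line 0.0152 41.05988
```

```bash
cat > integ.py <<'E'
import sys
from h import *
b=np.load("board.npz");yv,xv,f0=b["yv"],b["xv"],b["f0"]
def prof(g,x,z,lo,hi,step=.0002):
    a=np.arange(lo,hi,step);px=np.array([proj("top",np.r_[f0+(t-f0@yv)*yv+x*xv,z]) for t in a],np.float32)
    return a,cv2.remap(g,px[:,0].reshape(1,-1),px[:,1].reshape(1,-1),cv2.INTER_LINEAR).ravel()
for n in sys.argv[1:]:
    g=cv2.cvtColor(cv2.imread(f"pics/{n}.png"),cv2.COLOR_BGR2GRAY).astype(np.float32)
    S=np.mean([prof(g,x,.0325,-.012,.028)[1] for x in np.arange(-.042,-.008,.001)],0);a=prof(g,-.02,.0325,-.012,.028)[0]
    bar=S[a<-.007].mean();bd=S[a>.022].mean();I=((S-bd)/(bar-bd)).sum()*.0002-.012
    print(n,"bar %.0f board %.0f I-edge %.4f"%(bar,bd,I));print(S[::5].round(0).tolist())
    S=np.mean([prof(g,x,.0225,.005,.025)[1] for x in np.arange(-.068,-.052,.001)],0);bd=np.median(S);print(" free line integral/bar %.4f"%((S-bd).sum()*.0002/(bar-bd)))
E
python3 integ.py t2 t3
```

```text
Traceback (most recent call last):
  File "integ.py", line 9, in <module>
    S=np.mean([prof(g,x,.0325,-.012,.028)[1] for x in np.arange(-.042,-.008,.001)],0);a=prof(g,-.02,.0325,-.012,.028)[0]
               ~~~~^^^^^^^^^^^^^^^^^^^^^^
  File "integ.py", line 5, in prof
    a=np.arange(lo,hi,step);px=np.array([proj("top",np.r_[f0+(t-f0@yv)*yv+x*xv,z]) for t in a],np.float32)
                                         ~~~~^^^^^^^^^^^^^^^^^^^^^^^^^^^^^^^^^^^^^
  File "h.py", line 10, in proj
    K,Rm,t=cam(n);q=K@(Rm@np.array(P,float)+t);return q[:2]/q[2]
           ~~~^^^
  File "h.py", line 5, in cam
    p=bot.camera_params(n);K=np.array(p["camera_matrix"]);Rm=cv2.Rodrigues(np.array(p["rvec"],float))[0];t=np.array(p["tvec"],float).ravel()
ValueError: time passes only in moves, steps and waits
```

```bash
sed -i 's/^def cam/import functools\n@functools.lru_cache(None)\ndef cam/' h.py; python3 integ.py t2 t3
```

```text
t2 bar 130 board 44 I-edge 0.0006
[130.0, 130.0, 129.0, 129.0, 129.0, 129.0, 129.0, 128.0, 126.0, 117.0, 98.0, 78.0, 62.0, 52.0, 47.0, 46.0, 45.0, 45.0, 45.0, 44.0, 44.0, 44.0, 45.0, 46.0, 50.0, 60.0, 76.0, 84.0, 75.0, 63.0, 53.0, 47.0, 45.0, 45.0, 45.0, 44.0, 44.0, 44.0, 45.0, 45.0]
 free line integral/bar 0.0017
t3 bar 129 board 44 I-edge 0.0162
[128.0, 128.0, 129.0, 129.0, 129.0, 129.0, 129.0, 129.0, 129.0, 129.0, 129.0, 128.0, 129.0, 129.0, 129.0, 129.0, 129.0, 129.0, 128.0, 128.0, 128.0, 129.0, 129.0, 128.0, 127.0, 126.0, 121.0, 108.0, 87.0, 69.0, 55.0, 47.0, 44.0, 43.0, 44.0, 44.0, 45.0, 45.0, 44.0, 44.0]
 free line integral/bar 0.0018
```

move_arm(
  increments=[
    {"grip": 1,"linear": [0,0,0.004],"twist": 0},
    {"grip": 1,"linear": [0,0,0.001],"twist": 0},
    {"grip": 1,"linear": [0,0,0],"twist": 0},
    {"grip": 1,"linear": [0,0,0],"twist": 0},
    {"grip": 1,"linear": [0,0,0],"twist": 0},
  ],
)

```text
clock: 7.75
eef_pos: [0.527, -0.1032, 0.029]
tool_rot: [0.714, 0.044, -0.048, -0.698]
ft_force: [-0.7, -2.5, 0.9]
grip_width: -0.0001
```

```bash
python3 st.py -0.1714 -0.022 0.028;python3 bar.py t4 >/dev/null; python3 integ.py t4
```

```text
t 7.75 pos [ 0.527  -0.1032  0.029 ] along -0.1716 face -0.0223 F [-0.7 -2.5  0.9] w -0.0001 q [-0.18  0.49 -0.21  0.88 -0.02 -0.31]
yaw err -0.0009232965784278235 ydown [-0.004 -0.023 -1.   ]
need scaled [0.001 0.005 0.001]
t4 bar 129 board 44 I-edge 0.0162
[129.0, 129.0, 129.0, 129.0, 128.0, 128.0, 129.0, 129.0, 129.0, 128.0, 128.0, 128.0, 128.0, 129.0, 129.0, 129.0, 129.0, 129.0, 128.0, 128.0, 128.0, 128.0, 128.0, 128.0, 128.0, 127.0, 122.0, 109.0, 87.0, 68.0, 55.0, 47.0, 45.0, 44.0, 44.0, 44.0, 44.0, 44.0, 44.0, 44.0]
 free line integral/bar 0.0017
```

move_arm(
  increments=[
    {"grip": 1,"linear": [0,0,-0.08],"twist": 0},
    {"grip": 1,"linear": [0,-0.1,-0.02],"twist": 0},
    {"grip": 1,"linear": [0,-0.22,0],"twist": 0},
    {"grip": 1,"linear": [0,-0.24,0],"twist": 0},
    {"grip": 1,"linear": [0,-0.1,0],"twist": 0},
  ],
)

```text
clock: 8.3
eef_pos: [0.5269, -0.1208, 0.1593]
tool_rot: [0.71, 0.04, -0.053, -0.701]
ft_force: [-0.1, -0.8, 1.2]
grip_width: -0.0001
```

```bash
python3 st.py -0.030 -0.01 0.15; python3 bar.py t5 >/dev/null; python3 integ.py t5; python3 - <<'E'
from h import *
b=np.load("board.npz");yv,xv,f0=b["yv"],b["xv"],b["f0"]
g=cv2.cvtColor(cv2.imread("pics/t5.png"),cv2.COLOR_BGR2GRAY).astype(np.float32)
# bar front edge vs along
for a in np.arange(-.11,.01,.012):
    x=np.arange(-.065,-.03,.0002);px=np.array([proj("top",np.r_[f0+(a-f0@yv)*yv+t*xv,.0325]) for t in x],np.float32)
    s=cv2.GaussianBlur(cv2.remap(g,px[:,:1].reshape(1,-1),px[:,1:].reshape(1,-1),1),(0,0),4).ravel();k=np.gradient(s);print("%.3f %.4f %.1f"%(a,x[k.argmax()],k.max()),end="; ")
q,d=bot.camera("scene");cv2.imwrite("pics/s5c.png",cv2.resize(q[140:260,250:400],None,fx=5,fy=5,interpolation=cv2.INTER_CUBIC))
E
```

```text
t 8.3 pos [ 0.5269 -0.1208  0.1593] along -0.1891 face -0.0247 F [-0.1 -0.8  1.2] w -0.0001 q [-0.22  0.37 -0.    1.21 -0.02 -0.35]
yaw err 0.0002773799574031788 ydown [-0.017 -0.014 -1.   ]
need scaled [0.074 0.036 0.796]
t5 bar 128 board 44 I-edge 0.0161
[129.0, 129.0, 129.0, 128.0, 128.0, 128.0, 128.0, 128.0, 128.0, 128.0, 127.0, 127.0, 128.0, 128.0, 128.0, 128.0, 128.0, 128.0, 128.0, 127.0, 127.0, 127.0, 127.0, 127.0, 127.0, 126.0, 121.0, 108.0, 87.0, 68.0, 56.0, 49.0, 46.0, 44.0, 43.0, 43.0, 44.0, 44.0, 45.0, 45.0]
 free line integral/bar 0.0016
-0.110 -0.0446 4.2; -0.098 -0.0448 3.7; -0.086 -0.0448 3.7; -0.074 -0.0452 4.1; -0.062 -0.0454 3.8; -0.050 -0.0448 3.9; -0.038 -0.0448 2.5; -0.026 -0.0448 3.7; -0.014 -0.0450 4.0; -0.002 -0.0452 4.0;
```

View pics/s5c.png

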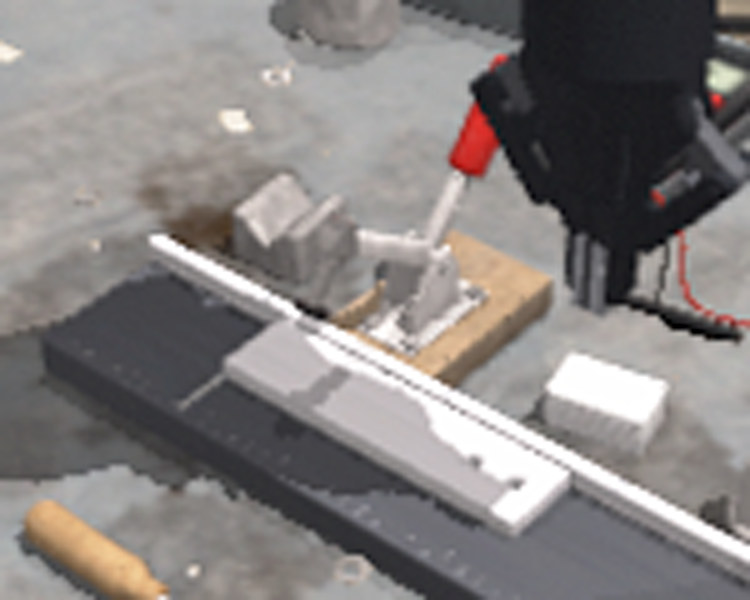

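The scene crop shows the line meeting the bar's left corner (230,365). A thin dark seam at the fence could be a small gap, so I press once more from the front before clamping.

move_arm(
  increments=[
    {"grip": 1,"linear": [-0.2,0,0.15],"twist": 0},
    {"grip": 1,"linear": [-0.15,0.05,0.2],"twist": 0},
    {"grip": 1,"linear": [0,0.2,0.17],"twist": 0},
    {"grip": 1,"linear": [0,0.22,0.03],"twist": 0},
    {"grip": 1,"linear": [0,0.05,0],"twist": 0},
  ],
)

```text
clock: 8.9
eef_pos: [0.439, -0.0229, 0.0489]
tool_rot: [0.708, 0.039, -0.052, -0.703]
ft_force: [0.6, 0.5, 0.1]
grip_width: -0.0
```

```bash
python3 st.py -0.09 -0.077 0.029
```

```text
t 8.9 pos [ 0.439  -0.0229  0.0489] along -0.0804 face -0.0989 F [0.6 0.5 0.1] w -0.0 q [-0.05  0.31 -0.42  0.85 -0.01 -0.17]
yaw err -0.0026607338610673548 ydown [-0.019 -0.009 -1.   ]
need scaled [ 0.112  0.098 -0.047]
```

move_arm(
  increments=[
    {"grip": 1,"linear": [0.04,0.06,-0.04],"twist": 0},
    {"grip": 1,"linear": [0.03,0.05,-0.01],"twist": 0},
    {"grip": 1,"linear": [0.03,0.015,0],"twist": 0},
    {"grip": 1,"linear": [0.02,0,0],"twist": 0},
    {"grip": 1,"linear": [0,0,0],"twist": 0},
  ],
)

```text
clock: 9.4
eef_pos: [0.449, -0.0303, 0.0228]
tool_rot: [0.707, 0.029, -0.063, -0.704]
ft_force: [1.0, 1.1, 0.5]
grip_width: 0.0
```

```bash
python3 st.py -0.09 -0.055 0.029
```

```text
t 9.4 pos [ 0.449  -0.0303  0.0228] along -0.0891 face -0.0899 F [1.  1.1 0.5] w 0.0 q [-0.06  0.39 -0.4   0.83 -0.01 -0.19]
yaw err -0.00247477034832988 ydown [-0.047 -0.008 -0.999]
need scaled [ 0.173 -0.039 -0.004]
```

move_arm(
  increments=[
    {"grip": 1,"linear": [0,-0.05,0],"twist": 0},
    {"grip": 1,"linear": [0.02,-0.01,0],"twist": 0},
    {"grip": 1,"linear": [0.04,0,0],"twist": 0},
    {"grip": 1,"linear": [0.04,0,0],"twist": 0},
    {"grip": 1,"linear": [0,0,0],"twist": 0},
  ],
)

```text
clock: 9.9
eef_pos: [0.4721, -0.0278, 0.0334]
tool_rot: [0.707, 0.029, -0.062, -0.704]
ft_force: [-0.1, 0.5, -0.6]
grip_width: -0.0002
```

```bash
python3 st.py -0.09 -0.055 0.029
```

```text
t 9.9 pos [ 0.4721 -0.0278  0.0334] along -0.0896 face -0.0667 F [-0.1  0.5 -0.6] w -0.0002 q [-0.05  0.41 -0.33  0.88 -0.01 -0.18]
yaw err -0.0037123528279900952 ydown [-0.047 -0.006 -0.999]
need scaled [ 0.06   0.019 -0.002]
```

move_arm(
  increments=[
    {"grip": 1,"linear": [0,0.025,0],"twist": 0},
    {"grip": 1,"linear": [0,0.01,0],"twist": 0},
    {"grip": 1,"linear": [0.03,0,0],"twist": 0},
    {"grip": 1,"linear": [0.02,0,0],"twist": 0},
    {"grip": 1,"linear": [0.01,0,0],"twist": 0},
  ],
)

```text
clock: 10.4
eef_pos: [0.4833, -0.0259, 0.0235]
tool_rot: [0.706, 0.028, -0.063, -0.704]
ft_force: [0.2, 0.3, 1.1]
grip_width: -0.0001
```

```bash
python3 st.py -0.09 -0.055 0.029
```

```text
t 10.4 pos [ 0.4833 -0.0259  0.0235] along -0.0893 face -0.0554 F [0.2 0.3 1.1] w -0.0001 q [-0.05  0.44 -0.3   0.88 -0.01 -0.18]
yaw err -0.0034106006883980466 ydown [-0.05  -0.006 -0.999]
need scaled [ 0.    -0.028 -0.004]
```

move_arm(
  increments=[
    {"grip": 1,"linear": [0,-0.02,0],"twist": 0},
    {"grip": 1,"linear": [0.01,0,0],"twist": 0},
    {"grip": 1,"linear": [0.015,0,0],"twist": 0},
    {"grip": 1,"linear": [0.02,0,0],"twist": 0},
    {"grip": 1,"linear": [0.025,0,0],"twist": 0},
  ],
)

```text
clock: 10.9
eef_pos: [0.4836, -0.0256, 0.0266]
tool_rot: [0.707, 0.017, -0.073, -0.703]
ft_force: [-12.3, -1.7, 10.9]
grip_width: 0.0
```

```bash
python3 st.py -0.09 -0.055 0.029
```

```text
t 10.9 pos [ 0.4836 -0.0256  0.0266] along -0.0890 face -0.0550 F [-12.3  -1.7  10.9] w 0.0 q [-0.04  0.46 -0.27  0.92 -0.01 -0.17]
yaw err -0.004514286744807139 ydown [-0.077 -0.01  -0.997]
need scaled [-0.001 -0.012 -0.005]
```

move_arm(
  increments=[
    {"grip": 1,"linear": [-0.1,0,0],"twist": 0},
    {"grip": 1,"linear": [-0.05,-0.15,0],"twist": 0},
    {"grip": 1,"linear": [0,-0.24,0.05],"twist": 0},
    {"grip": 1,"linear": [0,-0.24,0.15],"twist": 0},
    {"grip": 1,"linear": [0.05,-0.1,0.1],"twist": 0},
  ],
)

```text
clock: 11.4
eef_pos: [0.4629, 0.0293, 0.1711]
tool_rot: [0.706, 0.012, -0.074, -0.704]
ft_force: [1.3, -0.2, 0.4]
grip_width: -0.0
```

```bash
python3 st.py -0.03 -0.012 0.15; python3 - <<'E'
from h import *
b=np.load("board.npz");yv,xv,f0=b["yv"],b["xv"],b["f0"]
q,d=bot.camera("scene");cv2.imwrite("pics/s6.png",q)
p,d=bot.camera("top");cv2.imwrite("pics/t6.png",p)
h=np.hstack([cv2.resize(q[150:260,270:390],None,fx=3.3,fy=3.3,interpolation=cv2.INTER_CUBIC),cv2.resize(p[140:250,270:390],None,fx=3.3,fy=3.3,interpolation=cv2.INTER_CUBIC)]);cv2.imwrite("pics/h6.png",h)
# predicted clamp tip pixels for several angles
for th in(.5,.6,.7,.8):
    P=np.r_[f0+(-.030-f0@yv)*yv+(.059-.081*np.cos(th)-.006*np.sin(th))*xv,.06+.081*np.sin(th)+.006*np.cos(th)]
    s=proj("scene",P);t=proj("top",P);print(th,P.round(3),"crop scene",((s-[270,150])*3.3).round(),"crop top",((t-[270,140])*3.3+[396,0]).round())
E
```

```text
t 11.4 pos [0.4629 0.0293 0.1711] along -0.0318 face -0.0684 F [ 1.3 -0.2  0.4] w -0.0 q [ 0.07  0.28 -0.11  1.27 -0.   -0.06]
yaw err -0.010629771883547745 ydown [-0.088 -0.009 -0.996]
need scaled [0.29  0.08  0.012]
0.5 [0.516 0.038 0.104] crop scene [145. 133.] crop top [568. 217.]
0.6 [0.519 0.039 0.111] crop scene [148. 124.] crop top [567. 208.]
0.7 [0.524 0.039 0.117] crop scene [152. 114.] crop top [566. 198.]
0.8 [0.529 0.04  0.122] crop scene [156. 104.] crop top [565. 187.]
```

View pics/h6.png

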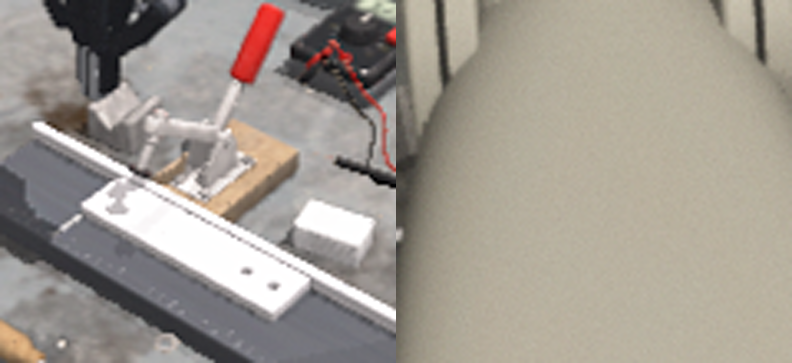

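The scene half shows the arm tip at (150,118), so the clamp angle is about 0.6. The fingers wait above and in front of it.

move_arm(
  increments=[
    {"grip": 1,"linear": [0.12,0,0],"twist": 0.005},
    {"grip": 1,"linear": [0.12,0,0.005],"twist": 0},
    {"grip": 1,"linear": [0.04,0.08,0.005],"twist": 0},
    {"grip": 1,"linear": [0,0.06,0],"twist": 0},
    {"grip": 1,"linear": [0,0,0],"twist": 0},
  ],
)

```text
clock: 12.0
eef_pos: [0.5191, 0.0378, 0.1351]
tool_rot: [0.707, 0.011, -0.071, -0.703]
ft_force: [-1.0, -0.8, -0.3]
grip_width: -0.0003
```

```bash
python3 st.py -0.03 -0.016 0.12
```

```text
t 12.0 pos [0.5191 0.0378 0.1351] along -0.0308 face -0.0115 F [-1.  -0.8 -0.3] w -0.0003 q [ 0.07  0.41 -0.02  1.23 -0.   -0.04]
yaw err -0.016161207841179914 ydown [-0.084 -0.01  -0.996]
need scaled [-0.016  0.077  0.004]
```

move_arm(
  increments=[
    {"grip": 1,"linear": [0,0.05,0],"twist": 0},
    {"grip": 1,"linear": [0,0.05,0],"twist": 0},
    {"grip": 1,"linear": [0,0.05,0],"twist": 0},
    {"grip": 1,"linear": [-0.01,0.04,0],"twist": 0},
    {"grip": 1,"linear": [-0.01,0.03,0],"twist": 0},
  ],
)

```text
clock: 12.5
eef_pos: [0.5089, 0.0356, 0.0894]
tool_rot: [0.707, 0.01, -0.071, -0.703]
ft_force: [2.0, 0.4, 1.4]
grip_width: 0.0003
```

```bash
python3 st.py -0.03 -0.019 0.075
```

```text
t 12.5 pos [0.5089 0.0356 0.0894] along -0.0317 face -0.0219 F [2.  0.4 1.4] w 0.0003 q [ 0.07  0.43 -0.11  1.11 -0.   -0.04]
yaw err -0.01743058578027834 ydown [-0.086 -0.01  -0.996]
need scaled [0.02  0.071 0.009]
```

move_arm(
  increments=[
    {"grip": 1,"linear": [0.005,0.03,0],"twist": 0},
    {"grip": 1,"linear": [0.005,0.025,0],"twist": 0},
    {"grip": 1,"linear": [0,0.02,0],"twist": 0},
    {"grip": 1,"linear": [0,0.02,0],"twist": 0},
    {"grip": 1,"linear": [0,0.02,0],"twist": 0},
  ],
)

```text
clock: 13.0
eef_pos: [0.5091, 0.0355, 0.0762]
tool_rot: [0.707, 0.012, -0.069, -0.703]
ft_force: [-9.7, -0.8, 28.7]
grip_width: -0.0002
```

```bash
python3 st.py -0.03 -0.019 0.075
```

```text
t 13.0 pos [0.5091 0.0355 0.0762] along -0.0318 face -0.0217 F [-9.7 -0.8 28.7] w -0.0002 q [ 0.07  0.44 -0.14  1.07 -0.   -0.04]
yaw err -0.017226169323654617 ydown [-0.08  -0.01  -0.997]
need scaled [0.014 0.005 0.009]
```

The force of 28.7 N with the tip at z = 76 mm means the pad is on the bar. Now I retract and check.

move_arm(
  increments=[
    {"grip": 1,"linear": [0,-0.1,0],"twist": 0},
    {"grip": 1,"linear": [-0.05,-0.2,0],"twist": 0},
    {"grip": 1,"linear": [-0.2,-0.15,-0.05],"twist": 0},
    {"grip": 1,"linear": [-0.22,0,0.2],"twist": 0},
    {"grip": 1,"linear": [-0.2,0,0.22],"twist": 0},
  ],
)

```text
clock: 13.5
eef_pos: [0.3911, 0.0851, 0.1785]
tool_rot: [0.707, 0.013, -0.061, -0.704]
ft_force: [1.0, 0.7, 0.2]
grip_width: 0.0
```

move_arm(
  increments=[
    {"grip": 1,"linear": [-0.1,0,0.24],"twist": 0},
    {"grip": 1,"linear": [-0.1,0,0.24],"twist": 0},
    {"grip": 1,"linear": [0,0,0.24],"twist": 0},
    {"grip": 1,"linear": [0,0,0.15],"twist": 0},
    {"grip": 1,"linear": [0,0,0],"twist": 0},
  ],
)

```text
clock: 14.0
eef_pos: [0.3316, 0.2588, 0.1829]
tool_rot: [-0.705, -0.017, 0.059, 0.706]
ft_force: [-0.2, -1.3, -0.7]
grip_width: 0.0001
```

```bash
python3 st.py; python3 bar.py t7; python3 integ.py t7; python3 - <<'E'
from h import *
b=np.load("board.npz");yv,xv,f0=b["yv"],b["xv"],b["f0"]
q,d=bot.camera("scene");cv2.imwrite("pics/s7.png",q);p=cv2.imread("pics/t7.png")
h=np.hstack([cv2.resize(q[150:270,265:385],None,fx=3.3,fy=3.3,interpolation=cv2.INTER_CUBIC),cv2.resize(p[130:250,285:405],None,fx=3.3,fy=3.3,interpolation=cv2.INTER_CUBIC)]);cv2.imwrite("pics/h7.png",h)
for th in(.0,.13,.26):
    P=np.r_[f0+(-.030-f0@yv)*yv+(.059-.081*np.cos(th)-.006*np.sin(th))*xv,.06+.081*np.sin(th)+.006*np.cos(th)]
    print(th,"crop scene",((proj("scene",P)-[265,150])*3.3).round(),"crop top",((proj("top",P)-[285,130])*3.3+[396,0]).round())
a=cv2.imread("pics/top0.png");d=cv2.absdiff(a,p).max(2);
for n,(u,v) in dict(alu=(369,168),collet=(420,168),vee=(264,180),driver=(350,288),nut=(442,270)).items(): print(n,np.median(d[v-12:v+12,u-14:u+14]))
E
```

```text
t 14.0 pos [0.3316 0.2588 0.1829] along 0.2129 face -0.1682 F [-0.2 -1.3 -0.7] w 0.0001 q [ 0.64  0.15 -0.24  1.23  0.03  0.53]
yaw err -0.02429803312201173 ydown [-0.058 -0.002 -0.998]
x -0.012 lead@top z 0.0156 step -6.97
x -0.018 lead@top z 0.0150 step -7.27
x -0.026 lead@top z -0.0390 step -7.21
x -0.034 lead@top z 0.0152 step -7.33
x -0.04 lead@top z 0.0156 step -7.81
x -0.052 line 0.0150 72.14441
x -0.058 line 0.0156 64.01878
x -0.064 line 0.0152 60.158684
x -0.07 line 0.0152 81.164055
t7 bar 171 board 83 I-edge 0.0289
[168.0, 168.0, 169.0, 170.0, 174.0, 181.0, 194.0, 205.0, 210.0, 217.0, 226.0, 230.0, 231.0, 231.0, 231.0, 231.0, 231.0, 231.0, 231.0, 230.0, 230.0, 230.0, 230.0, 229.0, 227.0, 221.0, 201.0, 168.0, 128.0, 97.0, 83.0, 80.0, 81.0, 82.0, 83.0, 83.0, 83.0, 83.0, 82.0, 82.0]
 free line integral/bar 0.0038
0.0 crop scene [156. 179.] crop top [521. 274.]
0.13 crop scene [156. 168.] crop top [521. 271.]
0.26 crop scene [157. 156.] crop top [520. 266.]
alu 9.0
collet 5.0
vee 10.0
driver 4.0
nut 3.0
```

View pics/h7.png

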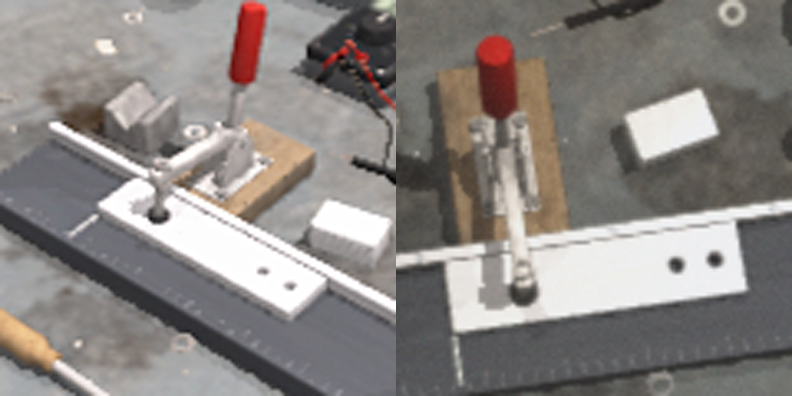

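The pad sits on the bar at (157,213), and the bar's left end meets the line at (457,335) on the right half. The bar lies along the fence, and the bystanders look unmoved. I'm handing the job in.

```bash
python3 -c "
from workcell import bot
print(bot.job_done())"
```

```text
the job is handed in; nothing more can be done
None
```

The bar is at the line, square against the fence and clamped, and I handed the job in at about 14 s with the arm clear.

**What I did:** I pressed the bar against the fence from the front and slid it left by its tail to the line. I pressed it to the fence once more, then pushed the clamp arm down with the closed fingertips until the pad was on the bar. The force was 28.7 N with the arm's top at about 76 mm.

**Last checks:**
- **Bar against the line:** The left end measured 15.0–15.6 mm along the board and the line 15.0–15.6 mm, so they agree to about half a millimetre. One of the five sample rows gave a false edge, which I took to be the clamp and ignored.
- **Bar against the fence:** Before clamping, the bar's front edge was parallel to the fence within about 0.4 mm along its length. The second press met 12 N without the bar moving. A thin dark seam at the fence stayed visible in the pictures, and I took it to be shading.
- **Clamp:** The arm tip appears where a clamp angle of about 0.13 would put it, with the pad on the bar.
- **Bystanders:** The top picture shows no sign that any of them moved.

**Disagreement:** The automatic board width, from front edge to fence face, came out at 86 mm instead of 82. Hand-picked corners gave 82–83 mm, so I relied on contact and direct bar-to-line comparison.

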